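# Pack the second layer of shortbread and shut the box

## Robot

A 6-joint arm with a two-finger parallel gripper is mounted at the origin on a cart in front of the work surface, level with it; the furniture and walls round the work are solid. World frame = base frame: x ahead of the robot, y to its left, z up, the work surface at z = 0. Lengths are in mm, angles in rad, forces in N, time in s.
With the tool pointing down it reaches from about 350 to 775 mm from the base axis. Payload 7.3 kg.
Tool frame: the origin (TCP) lies at the very end of the fingers, on their centre line; the grasp point (between the pads) lies 19 mm behind it; z points along the fingers, y is the line along which they close (so a half turn about z gives the same grasp; the last joint's range is limited). The gripper opens to 92 mm and grips with 3 to 60 N. Pads are 19 mm wide; open, the fingers measure 130 mm over their backs; the gripper's body (75 mm by 190 mm) begins 47 mm behind the grasp point.
Start: joints at [1.026, 0.342, 1.524, -0, 1.275, -0.146], TCP at [203.852, 483.828, 226.741] pointing down, gripper open.
Joint ranges: [-2.53, 2.53], [-0.77, 2.02], [0.04, 2.7], [-1, 4.14], [0.28, 2.66], [-3.11, 3.11]. Speed limits (rad/s): [2.57, 2.57, 3.14, 3.14, 3.14, 3.14].

## Interface

Orientations are given as [roll, pitch, yaw] about the fixed x, y, z axes, in that order (R = Rz(yaw) Ry(pitch) Rx(roll)).
In Python, from plant import get_obs, vision, workorder gives the robot as it stands.
- The arm moves only by the shell command python3 -m pendant 'ROWS' [OPENING]. ROWS is a JSON object of lists of equal length, an entry for each row: "dp": the shift along the tool's x, y, z in m, a list of three; "rotation": the turn, a rotation vector about the tool's x, y, z in rad, a list of three. A call has 1 to 8 rows; each row is the pose to reach, as a shift and turn from the pose commanded when the call began, along the tool's axes at that moment; what a row does not reach only later rows make up. A row lasts 1/8 s, in which the tool goes at most 62.5 mm and 10.7 degrees, less where a joint would pass 70% of its speed; a pose out of reach is approached as far as the arm can. A call with a gripper value outside its range is refused whole. OPENING is the finger opening in m, from 0 to 0.0918, set as the call begins (- or left out, the last holds). The fingers move at their own pace and stop on an object; the grip force is fixed at half the most. Time passes only in rows, so rows that repeat a pose let the fingers close. It gives the time, the measured TCP pose, the force, the opening and the grip force at its end, in the units of the state.
- get_obs(): the state, without advancing time (a new reading comes with each control period).
- vision.capture(name): name is "scene" or "top" or "wrist"; returns a dict with "pixels" (480x640x3 uint8, red, green, blue), "vfov" (degrees; the focal length in pixels is half the picture's height over the tangent of half this angle, whatever the lens; pixels are square), "cx", "cy" (the principal point, pixels), "pose" (4x4, takes a point from camera to world coordinates); the wrist camera has in their place "T_tool_cam" (4x4, takes a point from camera to tool coordinates, whose origin is the TCP and whose axes are the flange's). Camera axes: x right, y up, looking along -z (the intrinsics and any distortion apply to the point x, -y, -z); pixel columns grow to the right and rows downward; lengths in mm; the calibration is good to about 2 mm. A picture is of the moment at which its call begins: read the wrist's pose just before it. There is no depth.
- workorder.close_job(): hands the job in; it is judged then, once.
The state is a dict: "time": time; "joint_positions": joint angles; "dq": joint speeds; "tau": joint torques, N m; "tool_pos": TCP position; "tcp_rot": TCP orientation; "contact_force": force on the tool from outside, world axes, zero at the start; "moment": the same for the moment, N m; "grip_width": finger opening in mm; "finger_force": force on a finger pad.
Only numpy, scipy, OpenCV 4.12 (cv2) and the standard library are available. Lean on these libraries where they do the work, as an engineer would, in place of code of your own. Each camera call takes 0.05 s, during which the arm holds its last target. There are 200 camera calls.

## Task

Finish packing the wooden biscuit box: lay the thin divider board flat on the shortbread that is already in the box, then set the second slab of shortbread from the cooling rack flat on top of the board. Shortbread is brittle, so set it down rather than dropping it. Then swing the box's lid over by its handle and lower it gently until it is fully shut, without letting it fall, and leave the jam jar, mug, kitchen timer and salt shaker where they stand.

Things in the scene. Friction and masses are not known exactly. Their poses are not given: they have to be found in the camera images.
- biscuit_box: Wooden box, fixed, 134 (x) x 86 (y) x 66 mm high; origin: centre of its underside. Inside 118 x 70 mm, floor 10 mm above the worktop. Both long walls (8 mm thick, at y = +-35 to 43 mm) have a finger notch in mid-length, 55 mm wide, open upward from 25 mm above the worktop: fingers holding a slab by its long sides pass down in them. Lid hinge at the +x end, pointing roughly to the robot's left.
- box_lid (a joint): Angle of the box's lid (136 x 90 x 10 mm, 0.2 kg): 0 = shut flat on the rim, 1.57 = upright, 1.95 = its stop, leaning back away from the box. Starts leaning back, past upright. A slightly stiff hinge (0.04 N m of friction) holds it near upright; leaning well over the box it falls shut by its weight unless held.
- lid_handle (a point): Grip point: middle of the straight round bar of the lid's steel bow handle. Bar 10 mm thick, 56 mm long, parallel to the hinge, in the lid's plane, 40 mm beyond its free edge (35 mm clear between bar and lid), 180 mm from the hinge line. It can turn between the fingers, so the tool may keep pointing down while the lid swings. Lid shut: x = -109, z = 71 mm in the box's frame.
- lid_hinge (a point): Middle of the lid's hinge line: x = +71, z = 66 mm in the box's frame, line along the box's y. At lid angle a the handle's grip point is (180 cos a - 5 sin a) mm from here towards the box's -x and (180 sin a + 5 cos a) mm above here.
- divider: Loose thin wooden board 112 (x) x 64 (y) x 8 mm with four dark slots, lying flat; origin at the centre of its underside. 50 g. It fits the box's inside with 3 mm to spare on each side, long side along the box's x; either end may go either way.
- lower_slab: Loose slab of shortbread 110 (x) x 62 (y) x 20 mm, lying in the box as the bottom layer: origin at the centre of its underside, its top 30 mm above the worktop.
- upper_slab: The second slab of shortbread, equal to the first: 110 (x) x 62 (y) x 20 mm, 0.14 kg, origin at the centre of its underside, lying on the cooling rack. It fits the box's inside with 4 mm to spare on each side, long side along the box's x.
- cooling_rack: Wire cooling rack, fixed, 180 (x) x 130 (y) mm, its top 22 mm above the surface it stands on; origin at the centre of its underside.
- jam_jar: Bystander: jar of red jam with a white lid, 69 mm across, 99 mm high, origin under its centre.
- mug: Bystander: cream mug, 78 x 116 mm with its handle, 101 mm high, origin under it.
- timer: Bystander: round white and red kitchen timer, 65 mm across, 60 mm high, origin under its centre.
- salt: Bystander: small glass salt shaker with a grey top, 44 mm across, 90 mm high, origin under its centre.
Things that resemble listed ones, but are neither listed nor needed, are in the scene too. Leave any red look-alike of the upper_slab alone.

How it is judged (in metres and radians):
On the way, in this order (a step that is already met when the one before it is completed fails the run):
1. the divider board lies flat in the box on the lower slab, let go (x of lower_slab in the frame of biscuit_box between -0.01 and 0.01 m and y of lower_slab in the frame of biscuit_box between -0.01 and 0.01 m and z of lower_slab in the frame of biscuit_box between 0.006 and 0.014 m and angle between each of lower_slab, divider's own z axis and vertical below 0.06 rad and x of divider in the frame of biscuit_box between -0.01 and 0.01 m and y of divider in the frame of biscuit_box between -0.01 and 0.01 m and z of divider in the frame of biscuit_box between 0.026 and 0.034 m and contact force between the fingers and divider below 0.1 N), for 0.2 s.
2. the second slab lies flat in the box on the divider, let go (x of lower_slab in the frame of biscuit_box between -0.01 and 0.01 m and y of lower_slab in the frame of biscuit_box between -0.01 and 0.01 m and z of lower_slab in the frame of biscuit_box between 0.006 and 0.014 m and angle between each of lower_slab, divider, upper_slab's own z axis and vertical below 0.06 rad and x of divider in the frame of biscuit_box between -0.01 and 0.01 m and y of divider in the frame of biscuit_box between -0.01 and 0.01 m and z of divider in the frame of biscuit_box between 0.026 and 0.034 m and x of upper_slab in the frame of biscuit_box between -0.01 and 0.01 m and y of upper_slab in the frame of biscuit_box between -0.01 and 0.01 m and z of upper_slab in the frame of biscuit_box between 0.034 and 0.042 m and contact force between the fingers and upper_slab below 0.1 N), for 0.2 s.
3. the lid is shut (x of divider in the frame of biscuit_box between -0.01 and 0.01 m and y of divider in the frame of biscuit_box between -0.01 and 0.01 m and z of divider in the frame of biscuit_box between 0.026 and 0.034 m and angle between each of divider, upper_slab's own z axis and vertical below 0.06 rad and x of upper_slab in the frame of biscuit_box between -0.01 and 0.01 m and y of upper_slab in the frame of biscuit_box between -0.01 and 0.01 m and z of upper_slab in the frame of biscuit_box between 0.034 and 0.042 m and value of joint box_lid below 0.04 rad), for 0.2 s.
At the end, for the whole second after the job is handed in: In the box, each lying flat (within 0.06 rad), centred within 10 mm and at rest: the lower slab on the floor, the divider on it (underside 30 mm above the worktop) and the second slab on the divider (underside 38 mm above the worktop), heights within 4 mm; the lid shut to within 0.04 rad (all of step 3 and x of lower_slab in the frame of biscuit_box between -0.01 and 0.01 m and y of lower_slab in the frame of biscuit_box between -0.01 and 0.01 m and z of lower_slab in the frame of biscuit_box between 0.006 and 0.014 m and angle between lower_slab's own z axis and vertical below 0.06 rad and linear speed of each of divider, upper_slab below 0.02 m/s); the robot touches nothing.
It fails at once if the lid falls shut or is slammed (faster than 3 rad/s in its last 0.25 rad) (value of joint box_lid below 0.25 rad and velocity of joint box_lid below -3 rad/s).
It fails at once if the second slab is dropped into the box (faster than 0.5 m/s over or in it, below 0.12 m) (horizontal distance between upper_slab and biscuit_box below 0.05 m and height (world z) of upper_slab below 0.12 m and linear speed of upper_slab above 0.5 m/s).
It fails at once if the lower slab is taken out of its place (distance of lower_slab from where it was at the start of the episode above 0.03 m).
It fails at once if the jam jar, mug, kitchen timer or salt shaker is moved more than 40 mm or tipped (distance of any of jam_jar, mug, timer, salt from where it was at the start of the episode above 0.04 m or angle between any of jam_jar, mug, timer, salt's own z axis and vertical above 0.3 rad).
It also fails if it takes over 72 s, if anything falls off the work surface, if the arm or the gripper's body presses on something with over 40 N, if the wrist force passes 120 N, or if a joint passes its speed limit or range.

## Working session

There is one attempt and no reset: what is moved stays moved. The work goes in short steps, Python scripts to look and compute and a shell command to move; the robot and the scene stay as the last step left them, time stands still between calls to the robot, and variables do not carry over. Pictures are saved under pics/ and viewed, at most 10 in all, crops included, and the job is handed in when it is done.

```bash
ls; mkdir -p pics; cat > h.py <<'E'
import numpy as np, cv2
from plant import get_obs, vision, workorder
def cap(n):
    o=get_obs(); c=vision.capture(n); return c,o
def save(c,f): cv2.imwrite('pics/'+f,c['pixels'][:,:,::-1])
E
python3 - <<'E'
from h import *
import pickle
for n in('scene','top'):
    c,o=cap(n); save(c,n+'0.png'); pickle.dump(c,open(n+'.pkl','wb'))
    print({k:v for k,v in c.items() if k!='pixels'})
print(o)
E
```

```text
pics
{'vfov': 43.74455121482943, 'cx': 312.05185338102547, 'cy': 238.40934227504664, 'pose': array([[ 8.71576201e-01,  3.72624955e-01, -3.18599385e-01,
         2.63297276e+00],
       [-4.90241683e-01,  6.56795042e-01, -5.72960177e-01,
        -7.96952269e+02],
       [-4.24476394e-03,  6.55569153e-01,  7.55123213e-01,
         1.25236571e+03],
       [ 0.00000000e+00,  0.00000000e+00,  0.00000000e+00,
         1.00000000e+00]])}
{'vfov': 54.810276553995024, 'cx': 317.51259203765517, 'cy': 241.2585501679176, 'pose': array([[ 1.24399469e-02,  9.98166248e-01, -5.92401034e-02,
         3.94307084e+02],
       [-9.99825408e-01,  1.15907901e-02, -1.46562796e-02,
         7.51606448e+01],
       [-1.39427640e-02,  5.94120839e-02,  9.98136165e-01,
         1.29812056e+03],
       [ 0.00000000e+00,  0.00000000e+00,  0.00000000e+00,
         1.00000000e+00]])}
{'time': 0.05, 'joint_positions': array([ 1.02599590e+00,  3.42666124e-01,  1.52502570e+00, -4.26573355e-05,
        1.27540029e+00, -1.46007791e-01]), 'dq': array([-0.00040132,  0.00020793, -0.00553228, -0.00060368,  0.000556  ,
        0.0008365 ]), 'tau': array([ 1.95398577e-03, -4.32412434e+01, -2.44995975e+01,  7.19847763e-02,
        5.22190821e-02, -8.39048084e-05]), 'tool_pos': array([203.63902175, 483.44740554, 226.07131015]), 'tcp_rot': array([-3.14010320e+00, -1.77800085e-04,  2.74281234e+00]), 'contact_force': array([ 0.27511571, -0.08867252, -0.35225695]), 'moment': array([-0.00112485, -0.01392205,  0.00151838]), 'finger_force': 0.0, 'grip_width': 91.49662460828112}
```

View pics/scene0.png

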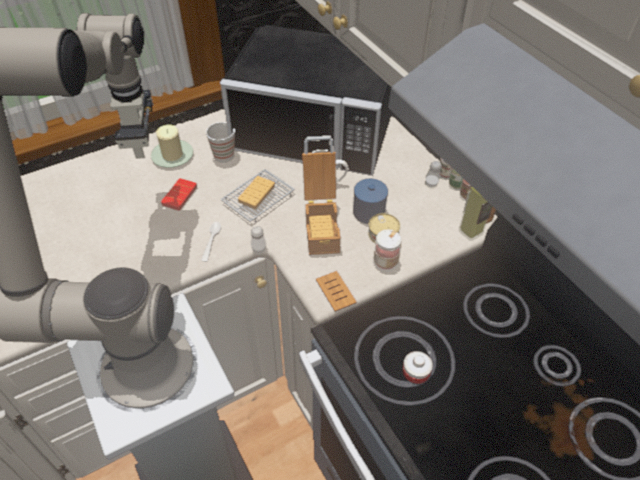

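View pics/top0.png

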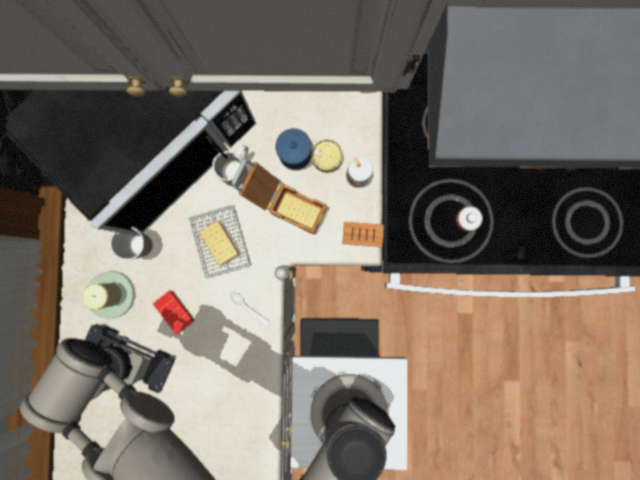

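The scene view shows the divider at (336,291), the rack slab at (257,192), the box at (322,228), its lid at (320,175) with the handle at (318,143), and the red look-alike at (180,194). The top view shows the divider at (363,234), the rack slab at (219,243), the box slab at (299,210), the lid at (262,187) with its handle near (242,170), the jar at (360,172), salt at (281,272), the timer near (470,218) and the mug at (230,165).

Candidates in the top view:
- **Upper slab:** rack slab (219,243), box slab (299,210), red item (173,312). I choose the rack one.
- **Divider:** slotted board (363,234), lid (262,187). I choose the slotted board.

```bash
cat >> h.py <<'E'
def ray(c,uv,T=None):
    f=240/np.tan(np.radians(c['vfov'])/2); P=c['pose'] if T is None else T
    d=np.array([(uv[0]-c['cx'])/f,-(uv[1]-c['cy'])/f,-1.])
    d=P[:3,:3]@d; return P[:3,3],d/np.linalg.norm(d)
def onz(c,uv,z,T=None):
    p,d=ray(c,uv,T); return p+d*(z-p[2])/d[2]
def tri(rays):
    A=0;b=0
    for p,d in rays:
        M=np.eye(3)-np.outer(d,d);A=A+M;b=b+M@p
    x=np.linalg.solve(A,b); return x,[np.linalg.norm((np.eye(3)-np.outer(d,d))@(x-p)) for p,d in rays]
from scipy.spatial.transform import Rotation as R
def wT(c,o):
    T=np.eye(4);T[:3,:3]=R.from_euler('xyz',o['tcp_rot']).as_matrix();T[:3,3]=o['tool_pos'];return T@c['T_tool_cam']
def blob(c,lo,hi,roi):
    hsv=cv2.cvtColor(c['pixels'],cv2.COLOR_RGB2HSV); m=cv2.inRange(hsv,np.array(lo),np.array(hi))
    k=np.zeros_like(m);x0,y0,x1,y1=roi;k[y0:y1,x0:x1]=m[y0:y1,x0:x1]
    k=cv2.morphologyEx(k,cv2.MORPH_CLOSE,np.ones((5,5)))
    cs=cv2.findContours(k,0,2)[0]; return max(cs,key=cv2.contourArea)
E
python3 - <<'E'
from h import *
import pickle
S=pickle.load(open('scene.pkl','rb'));T=pickle.load(open('top.pkl','rb'))
for c,ps in((T,[(363,234),(219,243),(299,210),(262,187)]),(S,[(336,284),(257,192),(321,227),(320,175)])):
    hsv=cv2.cvtColor(c['pixels'],cv2.COLOR_RGB2HSV)
    print([hsv[p[1]-1:p[1]+2,p[0]-1:p[0]+2].reshape(-1,3).mean(0).astype(int) for p in ps])
for n,lo,hi,r1,r2,z in(('div',(5,120,80),(25,255,255),(335,215,390,255),(312,265,360,312),8),('up',(15,70,120),(30,255,255),(190,205,255,280),(230,170,282,212),42),('low',(17,70,120),(30,255,255),(270,190,330,232),(300,205,345,250),30)):
    q=[]
    for c,r in((T,r1),(S,r2)):
        k=blob(c,lo,hi,r);rc=cv2.minAreaRect(k);q.append((c,rc))
        B=np.array([onz(c,p,z) for p in cv2.boxPoints(rc)])[:,:2]
        e=[B[1]-B[0],B[2]-B[1]];print(n,cv2.contourArea(k),np.round(rc[0]),B.mean(0).round(),[ (np.linalg.norm(v).round(),np.degrees(np.arctan2(v[1],v[0])).round(1)) for v in e])
    x,r=tri([ray(c,rc[0]) for c,rc in q]);print(n,x.round(1),np.round(r,1))
print('handle',tri([ray(T,(242,170)),ray(S,(318,139))]))
for n,a,b in(('jar',(360,172),(388,238)),('salt',(281,272),(258,233)),('knobtimer',(470,218),(418,358))): print(n,tri([ray(T,a),ray(S,b)]))
cv2.imwrite('pics/crop.png',cv2.resize(T['pixels'][130:290,170:400,::-1],None,fx=3.4,fy=3.4,interpolation=cv2.INTER_CUBIC))
E
```

```text
[array([ 13, 148, 201]), array([ 24, 100, 229]), array([ 24,  97, 228]), array([ 14, 150,  98])]
[array([ 14, 124, 188]), array([ 19, 112, 230]), array([ 19, 114, 228]), array([ 14, 128, 147])]
div 761.5 [364. 233.] [494. -34.] [(np.float64(62.0), np.float64(-4.2)), (np.float64(111.0), np.float64(-94.2))]
div 729.5 [336. 290.] [494. -35.] [(np.float64(62.0), np.float64(7.3)), (np.float64(117.0), np.float64(-95.3))]
div [494.6 -34.4   4.9] [0.2 0.2]
up 866.5 [218. 242.] [463. 364.] [(np.float64(63.0), np.float64(-57.8)), (np.float64(112.0), np.float64(-147.5))]
up 609.5 [256. 191.] [463. 359.] [(np.float64(134.0), np.float64(32.8)), (np.float64(74.0), np.float64(-79.1))]
up [463.7 365.2  34.3] [0.8 0.8]
low 907.0 [300. 211.] [552. 143.] [(np.float64(64.0), np.float64(-23.6)), (np.float64(124.0), np.float64(-114.1))]
low 526.5 [321. 228.] [559. 151.] [(np.float64(105.0), np.float64(56.6)), (np.float64(75.0), np.float64(-37.4))]
low [551.9 141.7  41.3] [1.4 1.4]
handle (array([619.07111271, 269.95003969, 233.72761574]), [np.float64(2.9011673464279357), np.float64(2.9011673464279557)])
jar (array([651.68177153, -17.81668093, 103.03631758]), [np.float64(4.675873001408129), np.float64(4.675873001408495)])
salt (array([385.68236566, 188.48045644,  69.09213256]), [np.float64(1.3536014020790734), np.float64(1.3536014020790663)])
knobtimer (array([ 538.06489128, -316.9923169 ,   54.40292618]), [np.float64(2.835726906964164), np.float64(2.83572690696404)])
```

View pics/crop.png

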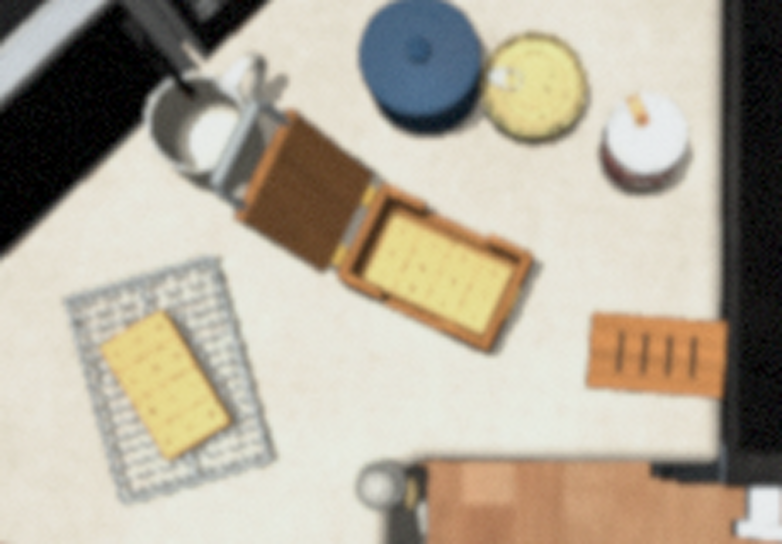

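The close crop confirms the choices. The slotted board is at crop (655,355), the plain yellow slab is on the rack at (165,385), and the box is open with its lid leaning away toward the mug at (195,130).

```bash
cat >> h.py <<'E'
def plan(p,yaw,roll=np.pi,pitch=0):
    o=get_obs();M=R.from_euler('xyz',o['tcp_rot']);G=R.from_euler('xyz',[roll,pitch,yaw])
    d=M.inv().apply(np.array(p)-o['tool_pos'])/1000; r=(M.inv()*G).as_rotvec()
    print('dp',d.round(4),'rot',r.round(3),'rows',max(np.linalg.norm(d)/.0625,np.degrees(np.linalg.norm(r))/10.7).round(1))
E
python3 - <<'E'
from h import *
import pickle
T=pickle.load(open('top.pkl','rb'));S=pickle.load(open('scene.pkl','rb'))
c,o=cap('wrist');print(c['T_tool_cam'].round(3),c['vfov'],c['cx'],c['cy'])
for a in[(140,228),(255,125)]:print('mw bottom',onz(T,a,0))
print('mw top', tri([ray(T,(240,90)),ray(S,(387,105))]),tri([ray(T,(92,222)),ray(S,(226,87))]))
print('mug',onz(T,(231,165),101))
plan([494,-34,250],np.radians(85.8))
E
```

```text
[[ 1.00000e-03  9.63000e-01  2.69000e-01  7.13940e+01]
 [ 1.00000e+00 -1.00000e-03 -0.00000e+00 -9.34000e-01]
 [ 0.00000e+00  2.69000e-01 -9.63000e-01 -1.57517e+02]
 [ 0.00000e+00  0.00000e+00  0.00000e+00  1.00000e+00]] 66.45418646641389 318.1137647716267 241.22276146420288
mw bottom [503.09751354 596.97755814   0.        ]
mw bottom [802.06393294 277.00598321   0.        ]
mw top (array([811.03965227, 265.44971175, 270.57767094]), [np.float64(13.819863892074252), np.float64(13.819863892074496)]) (array([500.60263323, 617.69581265, 226.10713748]), [np.float64(4.0611186837652395), np.float64(4.061118683765374)])
mug [663.12477322 322.20532305 101.        ]
dp [-0.4685 -0.3642 -0.0234] rot [-1.000e-03  1.000e-03  1.245e+00] rows 9.5
```

```bash
python3 -m pendant '{"dp":[[-0.05,-0.035,-0.003],[-0.1,-0.075,-0.005],[-0.14,-0.11,-0.007],[-0.19,-0.145,-0.01],[-0.235,-0.18,-0.012],[-0.28,-0.22,-0.014],[-0.33,-0.255,-0.016],[-0.375,-0.29,-0.019]],"rotation":[[0,0,0.13],[0,0,0.26],[0,0,0.38],[0,0,0.5],[0,0,0.63],[0,0,0.76],[0,0,0.88],[0,0,1.0]]}' 0.0918
python3 -c "
from h import *
plan([494,-34,220],np.radians(85.8))"
```

```text
time: 1.15
tool_pos: [437.5, 69.0, 245.7]
tcp_rot: [3.141, -0.0, 1.738]
contact_force: [1.5, -0.7, -0.5]
grip_width: 92.0
finger_force: 0.0
dp [-0.111   0.0385  0.0257] rot [ 0.    -0.     0.241] rows 1.9
```

```bash
python3 -m pendant '{"dp":[[-0.055,0.02,0.013],[-0.111,0.0385,0.0257],[-0.111,0.0385,0.0257],[-0.111,0.0385,0.0257]],"rotation":[[0,0,0.12],[0,0,0.241],[0,0,0.241],[0,0,0.241]]}'
python3 - <<'E'
from h import *
c,o=cap('wrist');save(c,'w1.png');import pickle;pickle.dump((c,o),open('w1.pkl','wb'));T=wT(c,o);print(o['tool_pos'])
k=blob(c,(5,110,60),(22,255,255),(0,0,640,480));rc=cv2.minAreaRect(k);print(rc,cv2.contourArea(k))
for z in(0,8):
  B=np.array([onz(c,p,z,T) for p in cv2.boxPoints(rc)]);print(B.mean(0).round(1));e=[B[1]-B[0],B[2]-B[1]];print([(np.linalg.norm(v).round(1),np.degrees(np.arctan2(v[1],v[0])).round(1)) for v in e])
E
```

```text
time: 1.65
tool_pos: [493.3, -31.6, 219.7]
tcp_rot: [-3.14, -0.001, 1.502]
contact_force: [-0.3, 0.8, -0.9]
grip_width: 91.5
finger_force: 0.0
[493.30620485 -31.58786241 219.69741613]
((318.5, 212.5), (105.0, 61.0), 90.0) 6259.0
[493.7 -36.5   0. ]
[(np.float64(61.4), np.float64(-3.9)), (np.float64(111.7), np.float64(-92.6))]
[493.9 -34.9   8. ]
[(np.float64(60.1), np.float64(-3.9)), (np.float64(109.4), np.float64(-92.6))]
```

View pics/w1.png

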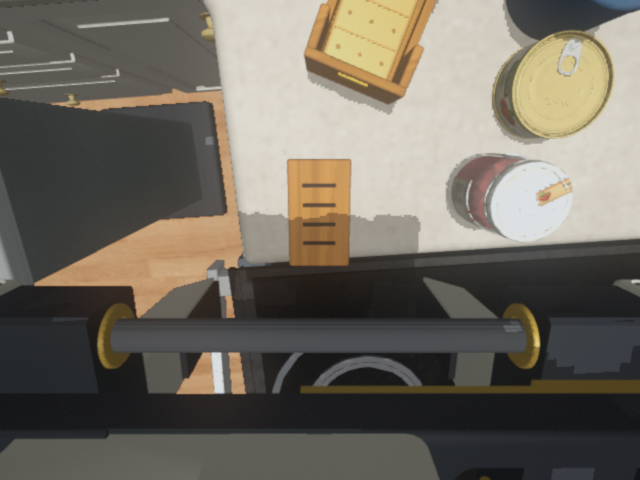

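The wrist view shows the slotted board upright at (318,212), between the finger lines. The box's near end is at (355,75), the jar at (525,200), and the stove edge runs along row 265.

```bash
python3 -m pendant '{"dp":[[-0.002,0,0.055],[-0.004,0,0.11],[-0.004,0,0.11],[-0.004,0,0.11]],"rotation":[[0,0,0],[0,0,0],[0,0,0],[0,0,0]]}'
python3 - <<'E'
from h import *
import pickle
c,o=cap('wrist');save(c,'w2.png');T=wT(c,o);print(o['tool_pos'],o['tcp_rot'])
k=blob(c,(5,110,60),(22,255,255),(150,60,500,480));rc=cv2.minAreaRect(k);print(rc,cv2.contourArea(k))
c1,o1=pickle.load(open('w1.pkl','rb'));T1=wT(c1,o1);k1=blob(c1,(5,110,60),(22,255,255),(0,0,640,480))
b=cv2.boundingRect(k);b1=cv2.boundingRect(k1);print(b,b1)
for i in(0,1):
  q=[(x[0]+i*x[2],x[1]) for x in(b1,b)]; X,r=tri([ray(c1,q[0],T1),ray(c,q[1],T)]);print('top corner',X.round(1),np.round(r,1))
plan([493.9,-35.5,3],o['tcp_rot'][2])
E
```

```text
time: 2.2
tool_pos: [494.6, -35.2, 112.1]
tcp_rot: [3.139, 0.0, 1.503]
contact_force: [-0.4, 0.1, 1.0]
grip_width: 92.0
finger_force: 0.0
[494.59262777 -35.21261766 112.08672473] [3.13872818e+00 2.62072875e-04 1.50328263e+00]
((316.0, 234.0), (144.0, 88.0), 90.0) 11995.0
(272, 162, 89, 145) (288, 160, 62, 106)
top corner [468.6  22.7  20.9] [0.4 0.4]
top corner [527.7  18.6  19. ] [0.4 0.4]
dp [-0.     -0.0016  0.1095] rot [ 0.004  0.001 -0.   ] rows 1.8
```

```bash
python3 -m pendant '{"dp":[[0,-0.001,0.05],[0,-0.001,0.095],[0,-0.001,0.104],[0,-0.001,0.109],[0,-0.001,0.109]],"rotation":[[0.003,0,0],[0.003,0,0],[0.003,0,0],[0.003,0,0],[0.003,0,0]]}'
```

```text
time: 2.88
tool_pos: [493.8, -35.9, 2.6]
tcp_rot: [3.142, 0.0, 1.502]
contact_force: [0.0, -0.5, 0.3]
grip_width: 91.7
finger_force: 0.0
```

```bash
python3 -m pendant '{"dp":[[0,0,0],[0,0,0],[0,0,0],[0,0,0],[0,0,0],[0,0,0]],"rotation":[[0,0,0],[0,0,0],[0,0,0],[0,0,0],[0,0,0],[0,0,0]]}' 0.055
```

```text
time: 3.62
tool_pos: [492.7, -35.8, 1.3]
tcp_rot: [-3.139, 0.0, 1.502]
contact_force: [-1.0, 0.4, 4.7]
grip_width: 63.9
finger_force: 30.0
```

```bash
python3 -m pendant '{"dp":[[0,0,-0.03],[0,0,-0.09],[0,0,-0.15],[0,0,-0.21],[0,0,-0.21]],"rotation":[[0,0,0],[0,0,0],[0,0,0],[0,0,0],[0,0,0]]}'
python3 -c "
from h import *
plan([503,33,210],np.radians(65.9))"
```

```text
time: 4.25
tool_pos: [495.4, -36.2, 215.4]
tcp_rot: [3.135, 0.001, 1.502]
contact_force: [-0.7, -0.5, -1.3]
grip_width: 63.7
finger_force: 30.0
dp [0.0696 0.0028 0.0053] rot [0.007 0.    0.352] rows 1.9
```

```bash
python3 -m pendant '{"dp":[[0.03,0.001,0.003],[0.07,0.003,0.005],[0.07,0.003,0.005],[0.07,0.003,0.005],[0.07,0.003,0.005]],"rotation":[[0.003,0,0.17],[0.006,0,0.352],[0.006,0,0.352],[0.006,0,0.352],[0.006,0,0.352]]}'
python3 - <<'E'
from h import *
import pickle
c,o=cap('wrist');save(c,'w3.png');pickle.dump((c,o),open('w3.pkl','wb'));print(o['tool_pos'],o['tcp_rot'])
E
```

```text
time: 4.88
tool_pos: [500.7, 33.1, 205.5]
tcp_rot: [-3.132, 0.002, 1.15]
contact_force: [0.0, 0.1, -0.3]
grip_width: 64.2
finger_force: 30.0
[500.69193302  33.08421696 205.50731378] [-3.13213094e+00  2.49342321e-03  1.14998519e+00]
```

View pics/w3.png

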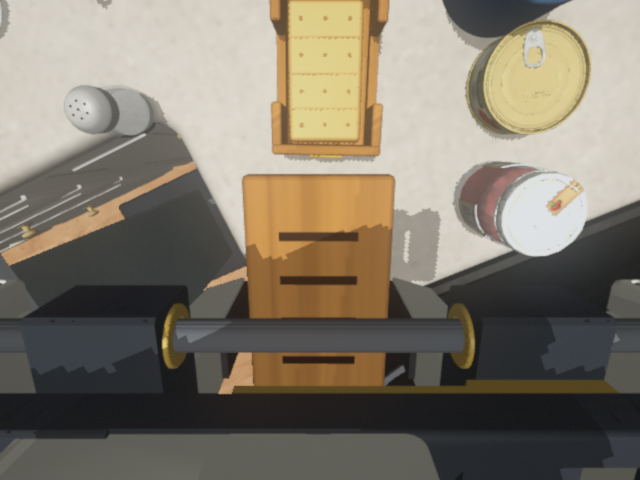

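The wrist view shows the box at (327,80) with its notch edges near rows 22 and 103. The near rim is at about row 155, and the held board at (318,280) is straight. Salt is at (90,108) and the jar at (540,210). I'll take a second view further forward.

```bash
python3 -m pendant '{"dp":[[0.03,0,0],[0.06,0,0],[0.06,0,0],[0.06,0,0]],"rotation":[[0,0,0],[0,0,0],[0,0,0],[0,0,0]]}'
python3 - <<'E'
from h import *
import pickle
c,o=cap('wrist');save(c,'w4.png');pickle.dump((c,o),open('w4.pkl','wb'));print(o['tool_pos'],o['tcp_rot'])
c3,_=pickle.load(open('w3.pkl','rb'))
a=cv2.resize(c3['pixels'][0:170,240:420,::-1],None,fx=2.2,fy=2.2,interpolation=cv2.INTER_CUBIC)
b=cv2.resize(c['pixels'][0:270,240:420,::-1],None,fx=2.2,fy=2.2,interpolation=cv2.INTER_CUBIC)
a=cv2.copyMakeBorder(a,0,b.shape[0]-a.shape[0],0,4,0)
cv2.imwrite('pics/ab.png',np.hstack([a,b])[:600])
E
```

```text
time: 5.42
tool_pos: [525.2, 87.8, 205.7]
tcp_rot: [-3.133, 0.003, 1.15]
contact_force: [-0.8, 0.0, -0.6]
grip_width: 63.7
finger_force: 30.0
[525.15070922  87.833565   205.69940718] [-3.13257994e+00  2.62124926e-03  1.14974144e+00]
```

View pics/ab.png

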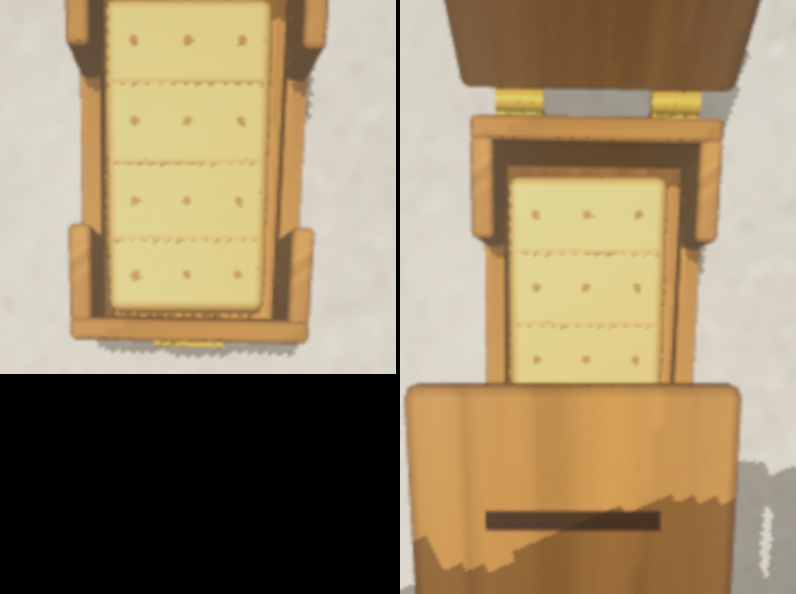

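The left crop (first view) shows the near rim corners at crop (71,338) and (308,340), near notch corners at (68,226) and (313,230), and far ones at (67,43) and (326,45). The right crop (second view) shows the far rim corners at (471,118) and (722,120) and the far notch corners at (472,236) and (717,241).

```bash
cat > m.py <<'E'
from h import *
import pickle
c3,o3=pickle.load(open('w3.pkl','rb'));c4,o4=pickle.load(open('w4.pkl','rb'));T3=wT(c3,o3);T4=wT(c4,o4)
f=lambda p:(p[0]/2.2+240-.3,p[1]/2.2-.3)
for a,b in(((67,43),(72,236)),((326,45),(317,241))): print(tri([ray(c3,f(a),T3),ray(c4,f(b),T4)]))
print('slab hole',tri([ray(c3,f((188,40)),T3),ray(c4,f((187,287)),T4)]))
P=lambda c,T,p:onz(c,f(p),66,T)[:2]
a=np.array([P(c3,T3,p) for p in((71,338),(308,340),(68,226),(313,230),(67,43),(326,45))]+[P(c4,T4,p) for p in((71,118),(322,120),(72,236),(317,241))])
m=np.array([[-67,43],[-67,-43],[-27.5,43],[-27.5,-43],[27.5,43],[27.5,-43],[67,43],[67,-43],[27.5,43],[27.5,-43]],float)
A=m-m.mean(0);B=a-a.mean(0);H=A.T@B
th=np.arctan2(H[0,1]-H[1,0],H[0,0]+H[1,1]);Rm=np.array([[np.cos(th),-np.sin(th)],[np.sin(th),np.cos(th)]])
t=a.mean(0)-Rm@m.mean(0);print('box',t.round(1),np.degrees(th).round(2),'scale',np.linalg.norm(B)/np.linalg.norm(A))
print(((a-t)@Rm).round(1).tolist())
# slab extents rel. box, held board edges
for c,T,ps in((c3,T3,((108,300),(262,300))),(c4,T4,((110,178),(264,178)))):print('slab',[((onz(c,f(p),30,T)[:2]-t)@Rm).round(1) for p in ps])
E3=R.from_euler('xyz',o4['tcp_rot']).as_matrix()
L=[];
zb=o4['tool_pos'][2]+7-1.3
for p in((6,390),(340,390)):L.append(E3.T@(onz(c4,f(p),zb,T4)-o4['tool_pos']))
print('board corners in tool',np.round(L,1))
E
python3 m.py
```

```text
(array([531.49629054, 188.8100808 ,  63.60753181]), [np.float64(0.13724250833822876), np.float64(0.13724250833831697)])
(array([608.12302302, 152.37728387,  68.16160246]), [np.float64(0.06552795150833926), np.float64(0.06552795150830489)])
slab hole (array([560.06126817, 155.78822865, 132.32904132]), [np.float64(0.06008288800427692), np.float64(0.060082888004329954)])
box [558.1 145.1] 65.07 scale 0.9881225958276768
[[-66.2, 42.5], [-65.5, -42.4], [-28.5, 42.8], [-28.5, -41.9], [27.8, 42.1], [28.3, -42.6], [65.5, 42.0], [66.0, -42.0], [28.3, 42.3], [27.9, -42.7]]
slab [array([-52.7,  32.2]), array([-51.8, -28.9])]
slab [array([52.1, 32. ]), array([ 52.9, -26.8])]
board corners in tool [[ 56.2 -30.3  -5.6]
 [ 56.4  31.9  -6.1]]
```

```bash
cat >> m.py <<'E'
print('slab hole2',tri([ray(c3,f((188,40)),T3),ray(c4,f((187,215)),T4)])[0].round(1))
plan([557.4,145.4,85],np.radians(65.1))
E
python3 m.py | tail -2
```

```text
slab hole2 [572.5 181.7  30. ]
dp [0.0662 0.0069 0.1206] rot [-0.009  0.003  0.013] rows 2.2
```

```bash
python3 -m pendant '{"dp":[[0.05,0.005,0.02],[0.066,0.007,0.06],[0.066,0.007,0.1],[0.066,0.007,0.12],[0.066,0.007,0.12],[0.066,0.007,0.12]],"rotation":[[-0.009,0.003,0.013],[-0.009,0.003,0.013],[-0.009,0.003,0.013],[-0.009,0.003,0.013],[-0.009,0.003,0.013],[-0.009,0.003,0.013]]}'
python3 - <<'E'
from h import *
c,o=cap('wrist');save(c,'w5.png')
cv2.imwrite('pics/w5c.png',c['pixels'][60:400,150:500,::-1])
plan([557.4,145.4,45],np.radians(65.1))
E
```

```text
time: 6.22
tool_pos: [558.5, 145.7, 86.9]
tcp_rot: [3.14, -0.002, 1.136]
contact_force: [-0.4, 0.6, -0.7]
grip_width: 63.1
finger_force: 30.0
dp [-0.001  -0.001   0.0421] rot [ 0.002 -0.002 -0.   ] rows 0.7
```

View pics/w5c.png

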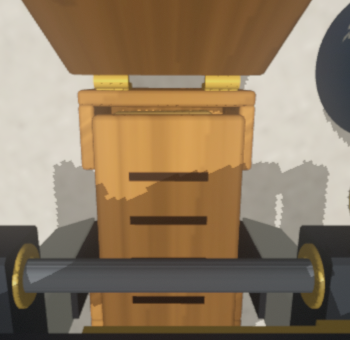

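Board front edge spans crop columns 94 to 242 (centre 168) and the rim spans 79 to 254 (centre 166.5). It is aligned within 1 mm, so I lower it.

```bash
python3 -m pendant '{"dp":[[-0.001,-0.001,0.01],[-0.001,-0.001,0.02],[-0.001,-0.001,0.03],[-0.001,-0.001,0.042],[-0.001,-0.001,0.042]],"rotation":[[0.001,-0.001,0],[0.001,-0.001,0],[0.001,-0.001,0],[0.001,-0.001,0],[0.001,-0.001,0]]}'
```

```text
time: 6.9
tool_pos: [555.6, 145.6, 42.3]
tcp_rot: [-3.139, 0.001, 1.137]
contact_force: [-0.0, 0.5, 0.2]
grip_width: 63.3
finger_force: 30.0
```

```bash
python3 -m pendant '{"dp":[[0.001,0.001,0.004],[0.001,0.001,0.008],[0.001,0.001,0.01],[0.001,0.001,0.01]],"rotation":[[0,0,0],[0,0,0],[0,0,0],[0,0,0]]}'
```

```text
time: 7.4
tool_pos: [557.7, 146.2, 33.6]
tcp_rot: [-3.141, 0.0, 1.137]
contact_force: [1.2, -0.5, -1.0]
grip_width: 63.5
finger_force: 30.0
```

```bash
python3 -m pendant '{"dp":[[0,0,0.001],[0,0,0.002],[0,0,0.002],[0,0,0.002]],"rotation":[[0,0,0],[0,0,0],[0,0,0],[0,0,0]]}'
```

```text
time: 7.9
tool_pos: [557.8, 146.2, 31.7]
tcp_rot: [-3.141, 0.0, 1.137]
contact_force: [-0.6, 0.1, -0.3]
grip_width: 63.3
finger_force: 30.0
```

Still no contact, so I ease down a little more.

```bash
python3 -m pendant '{"dp":[[0,0,0.001],[0,0,0.002],[0,0,0.002]],"rotation":[[0,0,0],[0,0,0],[0,0,0]]}'; python3 -m pendant '{"dp":[[0,0,0],[0,0,0],[0,0,0],[0,0,0]],"rotation":[[0,0,0],[0,0,0],[0,0,0],[0,0,0]]}' 0.085
```

```text
time: 8.28
tool_pos: [557.9, 146.3, 31.4]
tcp_rot: [3.142, -0.0, 1.137]
contact_force: [-3.6, -1.8, 12.5]
grip_width: 63.5
finger_force: 30.0
time: 8.78
tool_pos: [557.7, 146.2, 29.5]
tcp_rot: [-3.141, 0.0, 1.137]
contact_force: [-0.1, -0.7, -0.4]
grip_width: 84.8
finger_force: 0.0
```

```bash
python3 -m pendant '{"dp":[[0,0,-0.03],[0,0,-0.09],[0,0,-0.15],[0,0,-0.2],[0,0,-0.2]],"rotation":[[0,0,0],[0,0,0],[0,0,0],[0,0,0],[0,0,0]]}' 0.0918
python3 - <<'E'
from h import *
c,o=cap('wrist');save(c,'w6.png')
cv2.imwrite('pics/w6c.png',c['pixels'][60:400,150:500,::-1])
plan([463,360,230],np.radians(32.5))
E
```

```text
time: 9.4
tool_pos: [559.9, 146.5, 234.3]
tcp_rot: [3.134, -0.005, 1.137]
contact_force: [1.0, -0.4, -0.1]
grip_width: 91.8
finger_force: 0.0
dp [ 0.1537 -0.1766  0.0013] rot [ 0.002 -0.003  0.57 ] rows 3.7
```

View pics/w6c.png

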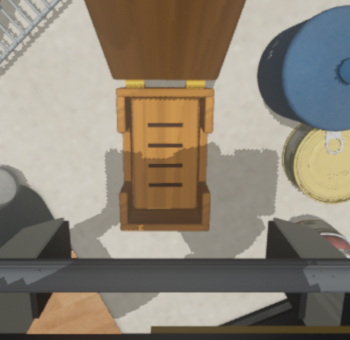

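The divider lies flat in the box at crop (165,150), about centred. Now to the rack.

```bash
python3 -m pendant '{"dp":[[0.038,-0.044,0],[0.077,-0.088,0],[0.115,-0.132,0],[0.154,-0.177,0.001],[0.154,-0.177,0.001],[0.154,-0.177,0.001]],"rotation":[[0,0,0.14],[0,0,0.28],[0,0,0.42],[0.002,-0.003,0.57],[0.002,-0.003,0.57],[0.002,-0.003,0.57]]}'
cat > s.py <<'E'
from h import *
import sys
c,o=cap('wrist');T=wT(c,o);save(c,sys.argv[1]+'.png')
hsv=cv2.cvtColor(c['pixels'],cv2.COLOR_RGB2HSV)
k=blob(c,(17,70,120),(32,255,255),(100,0,540,300));rc=cv2.minAreaRect(k);print(o['tool_pos'],rc,cv2.contourArea(k))
B=np.array([onz(c,p,42,T) for p in cv2.boxPoints(rc)]);print(B.mean(0).round(1),[(np.linalg.norm(v).round(1),np.degrees(np.arctan2(v[1],v[0])).round(1)) for v in(B[1]-B[0],B[2]-B[1])])
b=cv2.boxPoints(rc);b=b[np.argsort(b[:,1])];b=b[[*np.argsort(b[:2,0]),*(2+np.argsort(b[2:,0]))]];print(b.round(1).tolist())
import pickle;pickle.dump((c,o,b),open(sys.argv[1]+'.pkl','wb'))
E
python3 s.py r1
```

```text
time: 10.2
tool_pos: [461.7, 359.8, 227.3]
tcp_rot: [-3.14, 0.007, 0.569]
contact_force: [0.5, -0.6, -0.2]
grip_width: 92.0
finger_force: 0.0
[461.70023546 359.7640919  227.29797086] ((314.9999694824219, 209.99996948242188), (65.99998474121094, 111.99998474121094), -0.0) 6957.0
[463.9 363.3  42. ] [(np.float64(108.1), np.float64(31.1)), (np.float64(60.1), np.float64(-57.3))]
[[282.0, 154.0], [348.0, 154.0], [282.0, 266.0], [348.0, 266.0]]
```

```bash
python3 -m pendant '{"dp":[[0.003,-0.001,0.05],[0.004,-0.001,0.09],[0.004,-0.001,0.09],[0.004,-0.001,0.09]],"rotation":[[0,0.006,0],[0,0.006,0],[0,0.006,0],[0,0.006,0]]}'
python3 s.py r2
python3 - <<'E'
from h import *
import pickle
a=pickle.load(open('r1.pkl','rb'));b=pickle.load(open('r2.pkl','rb'));t=pickle.load(open('top.pkl','rb'))
X=[tri([ray(q[0],q[2][i],wT(*q[:2])) for q in(a,b)])[0].round(1) for i in range(4)];print(X)
print(tri([ray(q[0],q[2].mean(0),wT(*q[:2])) for q in(a,b)]+[ray(t,(218.5,242.5))]))
plan([463.7,363.3,26],np.radians(32.5))
E
```

```text
time: 10.75
tool_pos: [465.9, 362.8, 140.3]
tcp_rot: [-3.14, -0.004, 0.566]
contact_force: [-0.0, -1.1, 1.3]
grip_width: 91.8
finger_force: 0.0
[465.89417949 362.84540884 140.33044587] ((314.5, 233.5), (131.0, 87.0), 90.0) 10445.5
[468.9 366.5  42. ] [(np.float64(59.8), np.float64(-57.5)), (np.float64(97.6), np.float64(-145.9))]
[[271.0, 168.0], [358.0, 168.0], [271.0, 299.0], [358.0, 299.0]]
[array([491.6, 418.9,  23.2]), array([525.9, 366.2,  32.7]), array([362.5, 352.9, -63.2]), array([409.4, 276.6, -67.1])]
(array([464.68596319, 365.25154071,  27.41430846]), [np.float64(2.503351896030012), np.float64(3.0038272476449253), np.float64(2.225751266139806)])
dp [-0.0026 -0.0011  0.1148] rot [-0.001 -0.006 -0.001] rows 1.8
```

```bash
python3 -m pendant '{"dp":[[-0.002,-0.001,0.05],[-0.002,-0.001,0.09],[-0.002,-0.001,0.106],[-0.002,-0.001,0.114],[-0.002,-0.001,0.114],[-0.002,-0.001,0.114]],"rotation":[[0,-0.003,0],[0,-0.003,0],[0,-0.003,0],[0,-0.003,0],[0,-0.003,0],[0,-0.003,0]]}'
```

```text
time: 11.55
tool_pos: [463.3, 363.9, 26.3]
tcp_rot: [-3.14, -0.002, 0.567]
contact_force: [0.6, 1.0, 0.8]
grip_width: 91.4
finger_force: 0.0
```

```bash
python3 -m pendant '{"dp":[[0,0,0],[0,0,0],[0,0,0],[0,0,0],[0,0,0],[0,0,0]],"rotation":[[0,0,0],[0,0,0],[0,0,0],[0,0,0],[0,0,0],[0,0,0]]}' 0.055
```

```text
time: 12.3
tool_pos: [462.4, 363.4, 24.9]
tcp_rot: [-3.14, 0.001, 0.567]
contact_force: [-0.6, -0.9, 2.5]
grip_width: 61.6
finger_force: 30.0
```

```bash
python3 -m pendant '{"dp":[[0,0,-0.02],[0,0,-0.07],[0,0,-0.13],[0,0,-0.17],[0,0,-0.17]],"rotation":[[0,0,0],[0,0,0],[0,0,0],[0,0,0],[0,0,0]]}'
python3 - <<'E'
from h import *
c,o=cap('wrist');save(c,'w7.png');f=240/np.tan(np.radians(c['vfov'])/2)
k=blob(c,(17,70,120),(32,255,255),(150,60,500,300));x,y,w,h=cv2.boundingRect(k);print(x,y,w,h,o['grip_width'])
pl=k[:,0];m=[pl[pl[:,0]<x+4,:],pl[pl[:,0]>x+w-5,:]]
# front edge slope
fe=np.array([[cx,pl[pl[:,0]==cx,1].min()] for cx in range(x+12,x+w-12) if (pl[:,0]==cx).any()]);print('slope',np.polyfit(fe[:,0],fe[:,1],1),len(fe))
Tc=c['T_tool_cam']
for u in(x,x+w): print(onz(c,(u,y),-17,Tc).round(1))
plan([557.7,146.2,180],np.radians(65.1))
E
```

```text
time: 12.92
tool_pos: [464.1, 364.0, 198.1]
tcp_rot: [-3.14, -0.006, 0.567]
contact_force: [0.3, -0.2, -1.7]
grip_width: 61.7
finger_force: 30.0
241 182 156 118 61.72300855409253
slope [ 0.36363636 92.        ] 1
[ 56.  -28.2 -17. ]
[ 56.1  31.2 -17. ]
dp [-0.0366  0.234   0.0151] rot [-0.001 -0.002 -0.569] rows 3.8<stdin>:6: RankWarning: Polyfit may be poorly conditioned
```

```bash
python3 -m pendant '{"dp":[[-0.008,0.05,0],[-0.016,0.1,0],[-0.024,0.15,0.005],[-0.032,0.2,0.01],[-0.037,0.234,0.015],[-0.037,0.234,0.015],[-0.037,0.234,0.015]],"rotation":[[0,0,-0.12],[0,0,-0.24],[0,0,-0.36],[0,0,-0.48],[-0.001,-0.002,-0.569],[-0.001,-0.002,-0.569],[-0.001,-0.002,-0.569]]}'
python3 -c "
from h import *
plan([557.3,145.3,90],np.radians(65.1))"
```

```text
time: 13.85
tool_pos: [556.1, 146.2, 177.9]
tcp_rot: [-3.137, 0.003, 1.135]
contact_force: [-1.3, 0.0, -0.5]
grip_width: 63.4
finger_force: 28.8
dp [-0.0001  0.0019  0.0879] rot [-0.004  0.003 -0.002] rows 1.4
```

```bash
python3 -m pendant '{"dp":[[0,0.001,0.03],[0,0.001,0.06],[0,0.001,0.085],[0,0.001,0.088],[0,0.001,0.088],[0,0.001,0.088]],"rotation":[[-0.003,0.002,-0.001],[-0.003,0.002,-0.001],[-0.003,0.002,-0.001],[-0.003,0.002,-0.001],[-0.003,0.002,-0.001],[-0.003,0.002,-0.001]]}'
python3 - <<'E'
from h import *
c,o=cap('wrist');save(c,'w8.png')
cv2.imwrite('pics/w8c.png',c['pixels'][60:400,150:500,::-1])
plan([557.3,145.3,52],np.radians(65.1))
E
```

```text
time: 14.6
tool_pos: [558.5, 145.8, 92.7]
tcp_rot: [3.138, -0.001, 1.137]
contact_force: [-0.4, 0.6, -0.9]
grip_width: 63.6
finger_force: 28.8
dp [-0.0009 -0.001   0.0406] rot [ 0.003 -0.001  0.001] rows 0.7
```

View pics/w8c.png

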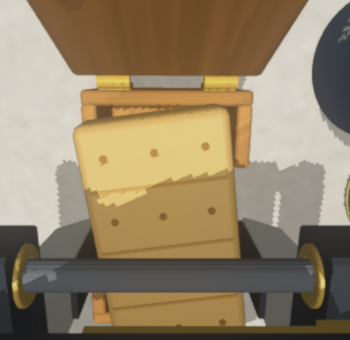

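The slab has turned in the grip, by about 8° anticlockwise in the view. Its front corners are at crop (75,128) and (228,106), while the box rim at row 98 is level. I'll measure the angle and turn the tool to compensate before lowering.

```bash
cat > y.py <<'E'
from h import *
import sys
c,o=cap('wrist') if len(sys.argv)<2 else ({**vision.capture('wrist')},get_obs())
save(c,'y%.2f.png'%o['time'])
hsv=cv2.cvtColor(c['pixels'],cv2.COLOR_RGB2HSV);print(hsv[170:175,300].tolist()[:1],hsv[275,300].tolist(),hsv[158,320].tolist(),hsv[110,330].tolist())
m=cv2.inRange(hsv,np.array((17,60,90)),np.array((32,255,255)));m[320:]=0
m=cv2.morphologyEx(m,cv2.MORPH_OPEN,np.ones((7,7)))
Tc=c['T_tool_cam'];t=lambda u,v:onz(c,(u,v),-17,Tc)[:2]
fr=np.array([t(u,np.nonzero(m[:,u])[0][0]) for u in range(245,365,4) if m[:,u].any()])
def rob(P,i,j):
    p=np.polyfit(P[:,i],P[:,j],1)
    for _ in range(3):
        r=abs(P[:,j]-np.polyval(p,P[:,i]));g=r<=max(np.median(r)*2,.3);p=np.polyfit(P[g,i],P[g,j],1)
    return p
rows=range(205,300,4)
L=np.array([t(np.nonzero(m[v])[0][0],v) for v in rows]);Q=np.array([t(np.nonzero(m[v])[0][-1],v) for v in rows])
pf,pl,pr=rob(fr,1,0),rob(L,0,1),rob(Q,0,1)
print('front slope',pf.round(3),'left',pl.round(3),'right',pr.round(3),'(tool x=slope*y+c / y=slope*x+c)')
a=np.mean([-pf[0],pl[0],pr[0]]);n=np.array([np.cos(a),np.sin(a)])
yc=(pl[1]+pr[1])/2;fx=np.array([pf[1]+pf[0]*0,0]);print('angle',a,'center along',pf[1]-55,'y at x=0',yc,'width',pr[1]-pl[1])
E
python3 y.py
```

```text
[[17, 151, 202]] [19, 131, 175] [17, 153, 198] [15, 159, 114]
front slope [-0.245 67.462] left [ -0.139 -28.979] right [  0.221 122.633] (tool x=slope*y+c / y=slope*x+c)
angle 0.10903564824298086 center along 12.462332174319485 y at x=0 46.826620456660045 width 151.61207753699733
```

```bash
python3 - <<'E'
from h import *
c=vision.capture('wrist');Tc=c['T_tool_cam'];t=lambda u,v:onz(c,(u+150,v+60),-17,Tc)[:2]
for n,a,b in(('front',(85,126),(220,107)),('left',(77,140),(97,255)),('right',(232,140),(238,255))):
    A,B=t(*a),t(*b);d=B-A;print(n,A.round(1),B.round(1),'dir deg',np.degrees(np.arctan2(d[1],d[0])).round(1))
cv2.imwrite('pics/w9c.png',cv2.resize(c['pixels'][150:330,215:405,::-1],None,fx=3,fy=3))
E
```

```text
front [ 53.9 -30.9] [61.1 20.4] dir deg 82.0
left [ 48.6 -34.3] [ -0.2 -29.1] dir deg 173.9
right [48.6 25.5] [-0.2 30.4] dir deg 174.3
```

View pics/w9c.png

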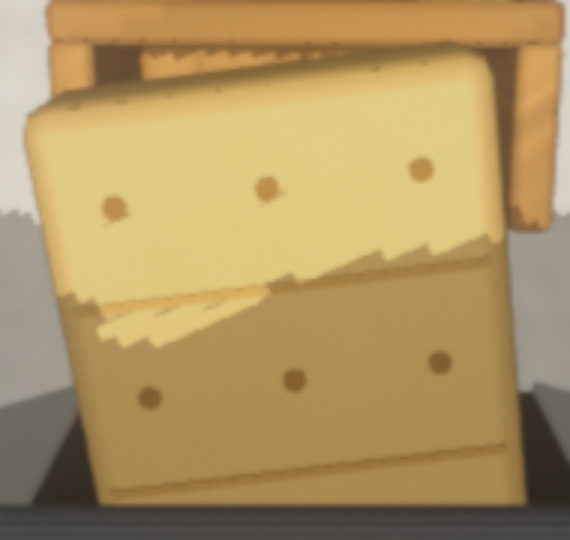

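The close-up shows the slab with dots at crop (114,208), (267,189), (421,169) and (150,398), (294,380), (440,363). I'll use the dot grid to get its yaw and check its tilt.

```bash
cat > p.py <<'E'
from h import *
import pickle
c3,o3=pickle.load(open('w3.pkl','rb'));T3=wT(c3,o3)
g=[onz(c3,(x/2.2+239.7,y/2.2-.3),30,T3) for x,y in((134,121),(187,120),(240,119),(135,201),(187,200),(239,200))]
a=(np.linalg.norm(g[2]-g[0])+np.linalg.norm(g[5]-g[3]))/4;b=np.linalg.norm(g[1]-g[4]);print('pitch',a,b)
c=vision.capture('wrist');Tc=c['T_tool_cam']
d=[(x/3+214.7,y/3+149.7) for x,y in((114,208),(267,189),(421,169),(150,398),(294,380),(440,363))]
P=np.array([onz(c,q,-17,Tc) for q in d]);print(P.round(1).tolist())
for i,j in((0,2),(3,5),(0,3),(1,4),(2,5)):
    v=P[j]-P[i];print(np.linalg.norm(v[:2]).round(1),np.degrees(np.arctan2(v[1],v[0])).round(1))
f=240/np.tan(np.radians(c['vfov'])/2);K=np.array([[f,0,c['cx']],[0,f,c['cy']],[0,0,1]])
W=np.array([[b/2,-a,0],[b/2,0,0],[b/2,a,0],[-b/2,-a,0],[-b/2,0,0],[-b/2,a,0]])
n,rv,tv,er=cv2.solvePnPGeneric(W,np.array(d),K,None,flags=cv2.SOLVEPNP_IPPE)
F=np.diag([1,-1,-1.])
for r,t,e in zip(rv,tv,er):
    Rt=Tc[:3,:3]@F@cv2.Rodrigues(r)[0];print(np.degrees(R.from_matrix(Rt).as_euler('xyz')).round(1),(Tc[:3,:3]@F@t[:,0]+Tc[:3,3]).round(1),e)
E
python3 p.py
```

```text
pitch 19.936328694913293 27.944000249129076
[[41.1, -24.8, -17.0], [43.6, -4.8, -17.0], [46.3, 15.1, -17.0], [14.5, -21.1, -17.0], [17.2, -1.4, -17.0], [19.6, 18.5, -17.0]]
40.3 82.6
39.9 82.6
26.8 172.1
26.7 172.6
26.8 172.9
[ 1.   7.5 -7. ] [ 30.4  -3.  -17.5] [0.26176318]
[  7.5 -39.1 -10.5] [ 31.5  -3.  -17.8] [1.99953971]
```

```bash
python3 -c "
from h import *
plan([556.7,143.2,92],np.radians(57.7))"
```

```text
dp [-0.0026 -0.0003  0.0001] rot [ 0.003 -0.001  0.13 ] rows 0.7
```

```bash
python3 -m pendant '{"dp":[[-0.0005,0,0],[-0.001,0,0],[-0.0015,0,0],[-0.002,0,0],[-0.0025,0,0],[-0.0025,0,0],[-0.0025,0,0],[-0.0025,0,0]],"rotation":[[0,0,0.025],[0,0,0.05],[0,0,0.075],[0,0,0.1],[0.002,0,0.125],[0.003,-0.001,0.13],[0.003,-0.001,0.13],[0.003,-0.001,0.13]]}'
cat > q.py <<'E'
from h import *
import sys
c,o=cap('wrist');Tc=c['T_tool_cam'];z=o['tool_pos'][2]
g=cv2.cvtColor(c['pixels'],cv2.COLOR_RGB2GRAY).astype(np.float32)
bh=cv2.morphologyEx(g,cv2.MORPH_BLACKHAT,cv2.getStructuringElement(cv2.MORPH_ELLIPSE,(15,15)))
m=(bh>25).astype(np.uint8);n,l,st,ce=cv2.connectedComponentsWithStats(m)
D=[ce[i] for i in range(1,n) if 20<st[i,4]<160 and max(st[i,2],st[i,3])<15 and 215<ce[i][0]<405 and 150<ce[i][1]<320]
for d in sorted(D,key=lambda d:d[1]): print(d.round(1),onz(c,d,-17,Tc)[:2].round(1))
# box far rim: horizontal brown bar outer corners
E
python3 q.py
```

```text
time: 15.8
tool_pos: [556.7, 143.1, 91.4]
tcp_rot: [-3.14, 0.001, 1.007]
contact_force: [-1.1, -0.7, -1.1]
grip_width: 63.4
finger_force: 28.8
[229.8 185. ] [ 54.5 -32.8]
[354.8 206.1] [46.3 15.2]
[303.5 212.6] [43.8 -4.7]
[252.7 219. ] [ 41.2 -24.7]
[361.1 270.5] [19.9 18.5]
[312.8 276.3] [17.3 -1.2]
[264.6 282.2] [ 14.7 -21. ]
```

Slab is aligned with the box: centre about (+0.7, -0.5) mm and yaw within 0.2°. Lowering gently.

```bash
python3 -m pendant '{"dp":[[0,0,0.006],[0,0,0.012],[0,0,0.018],[0,0,0.024],[0,0,0.03],[0,0,0.033],[0,0,0.033]],"rotation":[[0,0,0],[0,0,0],[0,0,0],[0,0,0],[0,0,0],[0,0,0],[0,0,0]]}'; python3 q.py
```

```text
time: 16.73
tool_pos: [556.6, 143.1, 58.2]
tcp_rot: [-3.14, 0.001, 1.007]
contact_force: [-0.3, -0.2, -1.4]
grip_width: 63.5
finger_force: 28.8
[354.9 206.1] [46.4 15.2]
[303.6 212.6] [43.8 -4.7]
[253.1 219.8] [ 40.9 -24.5]
[250.9 251.6] [ 27.8 -26. ]
[361.1 270.5] [19.9 18.5]
[312.9 276.4] [17.3 -1.2]
[264.5 282.2] [ 14.7 -21. ]
```

```bash
python3 -m pendant '{"dp":[[0,0,0.003],[0,0,0.006],[0,0,0.009],[0,0,0.011],[0,0,0.011]],"rotation":[[0,0,0],[0,0,0],[0,0,0],[0,0,0],[0,0,0]]}'; python3 -m pendant '{"dp":[[0,0,0.001],[0,0,0.002],[0,0,0.003],[0,0,0.003]],"rotation":[[0,0,0],[0,0,0],[0,0,0],[0,0,0]]}'; python3 q.py|tail -2
```

```text
time: 17.4
tool_pos: [556.6, 143.1, 47.2]
tcp_rot: [-3.14, 0.001, 1.007]
contact_force: [-0.8, 0.3, -1.8]
grip_width: 63.7
finger_force: 28.8
time: 17.9
tool_pos: [556.6, 143.1, 44.3]
tcp_rot: [-3.14, 0.001, 1.007]
contact_force: [-0.6, 1.0, -1.0]
grip_width: 63.7
finger_force: 28.8
[312.9 276.2] [17.3 -1.2]
[264.5 282.3] [ 14.7 -21.1]
```

Still no contact. Continuing in 1–2 mm steps.

```bash
python3 -m pendant '{"dp":[[0,0,0.001],[0,0,0.0015],[0,0,0.002],[0,0,0.002]],"rotation":[[0,0,0],[0,0,0],[0,0,0],[0,0,0]]}'; python3 -m pendant '{"dp":[[0,0,0.001],[0,0,0.0015],[0,0,0.0015]],"rotation":[[0,0,0],[0,0,0],[0,0,0]]}'; python3 q.py
```

```text
time: 18.45
tool_pos: [556.9, 143.3, 42.7]
tcp_rot: [-3.141, 0.0, 1.007]
contact_force: [-0.5, 1.3, 1.1]
grip_width: 63.8
finger_force: 28.9
time: 18.82
tool_pos: [557.3, 143.3, 42.0]
tcp_rot: [3.141, -0.0, 1.007]
contact_force: [-1.6, 1.7, 7.4]
grip_width: 63.5
finger_force: 29.0
[393.7 155.2] [65.6 29.2]
[355.6 205.4] [46.6 15.5]
[304.6 211.7] [44.1 -4.3]
[253.6 217.4] [ 41.8 -24.3]
[402.4 237.3] [33.8 34.4]
[248.9 250.6] [ 28.3 -26.8]
[361.1 269.2] [20.4 18.5]
[312.9 275.3] [17.7 -1.2]
[264.8 281.1] [ 15.2 -20.9]
```

```bash
python3 -m pendant '{"dp":[[0,0,0.0005],[0,0,0.001],[0,0,0.001]],"rotation":[[0,0,0],[0,0,0],[0,0,0]]}'; python3 -m pendant '{"dp":[[0,0,0],[0,0,0],[0,0,0],[0,0,0]],"rotation":[[0,0,0],[0,0,0],[0,0,0],[0,0,0]]}' 0.075; python3 q.py
```

```text
time: 19.25
tool_pos: [557.5, 143.4, 41.7]
tcp_rot: [3.141, -0.001, 1.007]
contact_force: [-2.5, 1.4, 11.9]
grip_width: 63.3
finger_force: 29.1
time: 19.75
tool_pos: [556.5, 143.0, 39.6]
tcp_rot: [-3.14, 0.001, 1.007]
contact_force: [0.5, 0.6, -0.3]
grip_width: 75.3
finger_force: 0.0
[396.4 153.9] [66.1 30.1]
[358.3 204.8] [46.8 16.5]
[306.5 211.2] [44.3 -3.6]
[255.  216.1] [ 42.4 -23.7]
[404.9 237.1] [33.9 35.4]
[363.5 270.4] [19.9 19.4]
[314.2 275.7] [17.6 -0.6]
[265.6 280.9] [ 15.3 -20.6]
[403.5 286.2] [13.  36.2]
[232.7 286.9] [ 12.6 -34.3]
```

```bash
python3 -m pendant '{"dp":[[0,0,-0.02],[0,0,-0.06],[0,0,-0.1],[0,0,-0.14],[0,0,-0.14],[0,0,-0.14]],"rotation":[[0,0,0],[0,0,0],[0,0,0],[0,0,0],[0,0,0],[0,0,0]]}' 0.0918
cat > v.py <<'E'
from h import *
import sys
c,o=cap('wrist');T=wT(c,o);save(c,'v.png');print(o['tool_pos'])
g=cv2.cvtColor(c['pixels'],cv2.COLOR_RGB2GRAY).astype(np.float32)
bh=cv2.morphologyEx(g,cv2.MORPH_BLACKHAT,cv2.getStructuringElement(cv2.MORPH_ELLIPSE,(9,9)))
n,l,st,ce=cv2.connectedComponentsWithStats((bh>18).astype(np.uint8))
t=np.array([558.1,145.1]);th=np.radians(65.07);Rm=np.array([[np.cos(th),-np.sin(th)],[np.sin(th),np.cos(th)]])
D=[ce[i] for i in range(1,n) if 6<st[i,4]<60 and max(st[i,2],st[i,3])<10]
for d in D:
    q=(onz(c,d,58,T)[:2]-t)@Rm
    if abs(q[0])<60 and abs(q[1])<33: print(d.round(1),q.round(1))
E
python3 v.py
```

```text
time: 20.55
tool_pos: [556.3, 143.1, 179.1]
tcp_rot: [-3.139, 0.002, 1.007]
contact_force: [0.8, -0.3, -0.3]
grip_width: 91.4
finger_force: 0.0
[556.3468153  143.05397718 179.14579037]
[339.3 172.5] [ 42.  -21.8]
[312.8 175.9] [42.  -1.7]
[286.4 178.4] [42.7 18.2]
[342.  207.5] [ 15.3 -20.9]
[316.7 210.5] [15.5 -1.3]
[291.3 213.5] [15.6 18.5]
[345.6 242.5] [-12.8 -20.7]
[320.7 245.2] [-12.6  -0.8]
[295.6 247.9] [-12.3  19.2]
[349.  274.2] [-39.8 -20.5]
[324.4 276.9] [-39.6  -0.4]
[300.  279.2] [-39.   19.5]
[284.5 286.3] [-43.5  32.9]
```

The second slab lies flat, with dot pitch 40 mm in every row at height 58 and centre offset (+1.3, -1.0) mm. Next is the lid handle: raise the arm and turn the gripper.

```bash
python3 -m pendant '{"dp":[[0,0,-0.05],[0,0,-0.1],[0,0,-0.11],[0,0,-0.11],[0,0,-0.11],[0,0,-0.11],[0,0,-0.11],[0,0,-0.11]],"rotation":[[0,0,0],[0,0,-0.15],[0,0,-0.33],[0,0,-0.51],[0,0,-0.69],[0,0,-0.87],[0,0,-1.05],[0,0,-1.23]]}' 0.06
python3 -c "
from h import *
plan([618,274,288],np.radians(155.1))"
```

```text
time: 21.6
tool_pos: [556.6, 143.0, 288.0]
tcp_rot: [-3.137, -0.003, 2.243]
contact_force: [-0.2, 0.7, -0.2]
grip_width: 60.1
finger_force: 0.0
dp [ 0.0643  0.1295 -0.0003] rot [-0.004 -0.004 -0.464] rows 2.5
```

```bash
python3 -m pendant '{"dp":[[0.016,0.032,0],[0.032,0.065,0],[0.048,0.097,0],[0.064,0.1295,0],[0.064,0.1295,0],[0.064,0.1295,0]],"rotation":[[0,0,-0.15],[0,0,-0.3],[-0.002,-0.002,-0.4],[-0.004,-0.004,-0.464],[-0.004,-0.004,-0.464],[-0.004,-0.004,-0.464]]}'
python3 - <<'E'
from h import *
import pickle
c,o=cap('wrist');save(c,'l1.png');pickle.dump((c,o),open('l1.pkl','wb'));T=wT(c,o);print(o['tool_pos'],o['tcp_rot'])
print('predicted bar px:')
t=np.array([558.1,145.1]);th=np.radians(65.07);X=np.array([np.cos(th),np.sin(th)]);Y=np.array([-X[1],X[0]])
f=240/np.tan(np.radians(c['vfov'])/2)
def px(P):
    q=np.linalg.inv(T)@np.append(P,1);return (c['cx']+f*q[0]/-q[2],c['cy']-f*q[1]/-q[2])
for a in(1.8,1.95):
  bx=71-(180*np.cos(a)-5*np.sin(a));bz=66+180*np.sin(a)+5*np.cos(a)
  print(a,bx,bz,[np.round(px(np.append(t+X*bx+Y*s,bz)),1) for s in(-28,0,28)])
hsv=cv2.cvtColor(c['pixels'],cv2.COLOR_RGB2HSV)
for r in(200,230,250,265,280,295): print(r,[tuple(int(x) for x in hsv[r,u]) for u in range(270,372,6)])
E
```

```text
time: 22.35
tool_pos: [619.0, 272.8, 288.3]
tcp_rot: [-3.142, 0.002, 2.7]
contact_force: [0.1, -0.9, -0.0]
grip_width: 60.1
finger_force: 0.0
[618.96926331 272.82303855 288.33677779] [-3.14150769e+00  1.57336995e-03  2.70000305e+00]
predicted bar px:
1.8 116.76561519914665 240.1565630846097 [array([279.4, 305.2]), array([277.8, 261.9]), array([276.1, 215.5])]
1.95 142.277348218251 231.36184454394004 [array([320.9, 299. ]), array([320.7, 257.1]), array([320.6, 212.3])]
200 [(15, 125, 112), (14, 124, 111), (15, 124, 111), (14, 122, 111), (16, 141, 181), (13, 68, 143), (60, 4, 120), (98, 7, 152), (90, 5, 159), (19, 23, 158), (20, 23, 163), (18, 23, 170), (21, 22, 162), (21, 25, 143), (23, 25, 122), (23, 27, 121), (23, 26, 127)]
230 [(15, 137, 104), (16, 138, 107), (15, 132, 106), (15, 131, 107), (15, 142, 140), (15, 140, 144), (19, 26, 156), (19, 23, 154), (98, 7, 137), (84, 9, 135), (18, 22, 148), (22, 24, 158), (21, 26, 159), (20, 24, 159), (25, 19, 179), (23, 24, 181), (47, 8, 228)]
250 [(15, 137, 108), (14, 135, 106), (15, 135, 102), (14, 128, 98), (15, 142, 133), (15, 141, 141), (2
[... 245 characters left out ...]
 (15, 138, 129), (19, 30, 186), (21, 20, 213), (90, 6, 135), (96, 10, 133), (23, 21, 194), (21, 20, 215), (21, 20, 216), (23, 19, 216), (21, 22, 164), (20, 24, 158), (27, 15, 149)]
280 [(109, 64, 64), (106, 70, 69), (14, 130, 102), (15, 130, 100), (15, 139, 125), (14, 122, 127), (15, 17, 119), (21, 19, 212), (90, 8, 135), (84, 10, 133), (22, 22, 210), (21, 20, 213), (21, 20, 214), (22, 21, 214), (21, 19, 217), (21, 19, 217), (26, 14, 130)]
295 [(107, 72, 64), (105, 83, 68), (107, 74, 69), (104, 71, 68), (15, 133, 113), (15, 139, 132), (80, 8, 102), (75, 6, 91), (90, 8, 135), (90, 8, 132), (21, 21, 210), (21, 19, 213), (20, 18, 215), (21, 19, 216), (21, 19, 217), (21, 19, 216), (21, 18, 221)]
```

The bar shows at column 321 in the wrist view. The prediction for lid angle 1.95 is 320.8, and two-view height was 234 against 231 predicted, so they agree. Descending onto the bar.

```bash
python3 -m pendant '{"dp":[[0,0.001,0.02],[0,0.001,0.04],[0,0.001,0.06],[0,0.001,0.074],[0,0.001,0.074],[0,0.001,0.074]],"rotation":[[0,0,0],[0,0,0],[0,0,0],[0,0,0],[0,0,0],[0,0,0]]}' 0.05
python3 - <<'E'
from h import *
c,o=cap('wrist');T=wT(c,o);g=cv2.cvtColor(c['pixels'],cv2.COLOR_RGB2HSV)
for r in(240,270,290): print([tuple(int(x) for x in g[r,u]) for u in range(296,346,4)])
E
```

```text
time: 23.15
tool_pos: [620.5, 274.2, 216.9]
tcp_rot: [3.138, 0.005, 2.7]
contact_force: [-0.0, 0.0, 0.4]
grip_width: 50.0
finger_force: 0.0
[(15, 70, 124), (20, 24, 157), (21, 23, 158), (75, 5, 102), (80, 6, 124), (90, 8, 131), (90, 6, 129), (83, 8, 123), (40, 7, 114), (20, 24, 158), (20, 24, 157), (21, 23, 158), (20, 24, 158)]
[(15, 89, 132), (21, 20, 215), (23, 19, 213), (90, 5, 112), (96, 10, 134), (96, 9, 139), (90, 9, 137), (90, 8, 128), (90, 7, 112), (21, 20, 214), (19, 20, 215), (23, 19, 216), (23, 19, 216)]
[(14, 114, 121), (21, 19, 216), (23, 19, 215), (80, 7, 113), (90, 8, 133), (84, 9, 138), (90, 8, 136), (90, 8, 128), (80, 7, 113), (19, 20, 214), (19, 20, 214), (21, 20, 215), (21, 20, 216)]
```

```bash
python3 -m pendant '{"dp":[[0,0,0.001],[0,0,0.001],[0,0,0.001],[0,0,0.001],[0,0,0.001],[0,0,0.001]],"rotation":[[0,0,0],[0,0,0],[0,0,0],[0,0,0],[0,0,0],[0,0,0]]}' 0.0
python3 - <<'E'
from h import *
from math import *
o=get_obs();M=R.from_euler('xyz',o['tcp_rot']).as_matrix()
th=radians(65.07);X=np.array([cos(th),sin(th),0])
def bar(a): return X*(-(180*cos(a)-5*sin(a)))+np.array([0,0,180*sin(a)+5*cos(a)])
print(o['tool_pos'],o['tcp_rot'])
for a in(1.95,1.85,1.75,1.65,1.55,1.45,1.35,1.25,1.15,1.05,.95,.85,.75,.65,.55,.45,.35,.25,.2,.15,.1,.05,0):
    print(a,(M.T@(bar(a)-bar(1.95))/1000).round(4))
E
```

```text
time: 23.95
tool_pos: [620.1, 274.5, 214.8]
tcp_rot: [3.139, 0.003, 2.701]
contact_force: [0.1, 0.2, 0.3]
grip_width: 8.8
finger_force: 30.0
[620.10653264 274.46078733 214.84989167] [3.13935343 0.00337868 2.7008265 ]
1.95 [0. 0. 0.]
1.85 [-0.0001 -0.0169 -0.0063]
1.75 [-0.0002 -0.0342 -0.0109]
1.65 [-0.0003 -0.052  -0.0138]
1.55 [-0.0004 -0.07   -0.0149]
1.45 [-0.0005 -0.088  -0.0141]
1.35 [-0.0006 -0.1058 -0.0116]
1.25 [-0.0007 -0.1233 -0.0073]
1.15 [-0.0008 -0.1402 -0.0013]
1.05 [-0.0009 -0.1565  0.0064]
0.95 [-0.0009 -0.1719  0.0157]
0.85 [-0.001  -0.1864  0.0264]
0.75 [-0.001  -0.1997  0.0386]
0.65 [-0.001  -0.2117  0.052 ]
0.55 [-0.001  -0.2223  0.0665]
0.45 [-0.001  -0.2314  0.0821]
0.35 [-0.001  -0.2389  0.0984]
0.25 [-0.001  -0.2447  0.1154]
0.2 [-0.001  -0.247   0.1242]
0.15 [-0.001  -0.2488  0.133 ]
0.1 [-0.0009 -0.2502  0.1419]
0.05 [-0.0009 -0.2511  0.1508]
0 [-0.0009 -0.2516  0.1598]
```

```bash
python3 -m pendant '{"dp":[[0,-0.0085,-0.0033],[0,-0.017,-0.0063],[-0.0001,-0.0255,-0.0088],[-0.0002,-0.0342,-0.0109],[-0.0002,-0.043,-0.0125],[-0.0003,-0.052,-0.0138],[-0.0004,-0.061,-0.0145],[-0.0004,-0.07,-0.0149]],"rotation":[[0,0,0],[0,0,0],[0,0,0],[0,0,0],[0,0,0],[0,0,0],[0,0,0],[0,0,0]]}'
```

```text
time: 24.95
tool_pos: [590.0, 210.3, 229.4]
tcp_rot: [3.14, 0.003, 2.701]
contact_force: [-0.8, 2.8, 0.6]
grip_width: 9.0
finger_force: 30.0
```

```bash
python3 -m pendant '{"dp":[[0,-0.018,0.0008],[-0.0002,-0.0358,0.0033],[-0.0003,-0.0533,0.0076],[-0.0004,-0.0702,0.0136],[-0.0005,-0.0865,0.0213],[-0.0005,-0.1019,0.0306],[-0.0006,-0.1164,0.0413],[-0.0006,-0.1164,0.0413]],"rotation":[[0,0,0],[0,0,0],[0,0,0],[0,0,0],[0,0,0],[0,0,0],[0,0,0],[0,0,0]]}'
```

```text
time: 25.95
tool_pos: [540.1, 104.2, 186.8]
tcp_rot: [-3.141, 0.0, 2.699]
contact_force: [-3.0, 0.6, -0.4]
grip_width: 8.9
finger_force: 30.0
```

```bash
python3 -m pendant '{"dp":[[0,-0.0133,0.0122],[0,-0.0253,0.0256],[0,-0.0359,0.0401],[0,-0.045,0.0557],[0,-0.0525,0.072],[0,-0.0557,0.0805],[0,-0.0583,0.089],[0,-0.0583,0.089]],"rotation":[[0,0,0],[0,0,0],[0,0,0],[0,0,0],[0,0,0],[0,0,0],[0,0,0],[0,0,0]]}'
```

```text
time: 26.95
tool_pos: [516.3, 53.0, 98.4]
tcp_rot: [3.14, 0.001, 2.701]
contact_force: [-4.9, 2.9, -0.2]
grip_width: 8.9
finger_force: 30.0
```

```bash
python3 -m pendant '{"dp":[[0,-0.0012,0.0044],[0,-0.0023,0.0088],[0,-0.0032,0.0132],[0,-0.0041,0.0176],[0,-0.0048,0.022],[0,-0.0055,0.0265],[0,-0.006,0.031],[0,-0.0064,0.0354]],"rotation":[[0,0,0],[0,0,0],[0,0,0],[0,0,0],[0,0,0],[0,0,0],[0,0,0],[0,0,0]]}'; python3 -m pendant '{"dp":[[0,-0.0002,0.003],[0,-0.0003,0.006],[0,-0.0005,0.009],[0,-0.0005,0.009]],"rotation":[[0,0,0],[0,0,0],[0,0,0],[0,0,0]]}'
```

```text
time: 27.95
tool_pos: [513.9, 47.3, 63.6]
tcp_rot: [3.14, 0.002, 2.701]
contact_force: [-4.7, 3.0, 0.2]
grip_width: 9.1
finger_force: 30.0
time: 28.45
tool_pos: [513.6, 46.9, 54.5]
tcp_rot: [3.14, 0.002, 2.701]
contact_force: [-4.8, 2.6, -0.0]
grip_width: 8.9
finger_force: 30.0
```

Not yet touching the rim, so I continue down in small steps until the force rises.

```bash
python3 -m pendant '{"dp":[[0,0,0.001],[0,0,0.002],[0,0,0.002]],"rotation":[[0,0,0],[0,0,0],[0,0,0]]}'; python3 -m pendant '{"dp":[[0,0,0.001],[0,0,0.002],[0,0,0.002]],"rotation":[[0,0,0],[0,0,0],[0,0,0]]}'
```

```text
time: 28.82
tool_pos: [513.7, 46.8, 53.4]
tcp_rot: [3.14, 0.002, 2.701]
contact_force: [-6.9, 2.8, 7.7]
grip_width: 8.8
finger_force: 30.0
time: 29.2
tool_pos: [513.8, 46.8, 53.0]
tcp_rot: [3.14, 0.003, 2.702]
contact_force: [-13.4, 2.6, 22.5]
grip_width: 8.9
finger_force: 30.0
```

The lid is on the rim. Open a little, since the gap to the lid is narrow, and lift out.

```bash
python3 -m pendant '{"dp":[[0,0,0],[0,0,0],[0,0,0],[0,0,0]],"rotation":[[0,0,0],[0,0,0],[0,0,0],[0,0,0]]}' 0.022; python3 -m pendant '{"dp":[[0,0,-0.01],[0,0,-0.025],[0,0,-0.05],[0,0,-0.09],[0,0,-0.14],[0,0,-0.17],[0,0,-0.17]],"rotation":[[0,0,0],[0,0,0],[0,0,0],[0,0,0],[0,0,0],[0,0,0],[0,0,0]]}'
python3 - <<'E'
from h import *
import pickle
c,o=cap('wrist');T=wT(c,o);save(c,'end.png');t2,_=cap('top');S,_=cap('scene');save(t2,'te.png');save(S,'se.png')
# lid extent by brown mask, projected to z=76 in box frame
k=blob(c,(8,80,60),(20,255,255),(0,0,640,310));t=np.array([558.1,145.1]);th=np.radians(65.07);Rm=np.array([[np.cos(th),-np.sin(th)],[np.sin(th),np.cos(th)]])
q=np.array([(onz(c,p,76,T)[:2]-t)@Rm for p in k[:,0]]);print(q.min(0).round(1),q.max(0).round(1),cv2.contourArea(k))
k=blob(t2,(8,100,60),(20,255,255),(225,150,340,240));q=np.array([(onz(t2,p,76)[:2]-t)@Rm for p in k[:,0]]);print('top',q.min(0).round(1),q.max(0).round(1))
# bystanders: change near them
for n,f,c1,w in(('top','top.pkl',t2,[('jar',360,172),('salt',281,272),('timer',470,218),('mug',225,160)]),('scene','scene.pkl',S,[('jar',388,245),('salt',258,238),('timer',418,366),('mug',343,170)])):
    c0=pickle.load(open(f,'rb'))
    for m,u,v in w: print(n,m,cv2.absdiff(c0['pixels'],c1['pixels'])[v-12:v+12,u-12:u+12].mean().round(1))
E
```

```text
time: 29.7
tool_pos: [514.5, 46.4, 50.4]
tcp_rot: [3.14, 0.004, 2.701]
contact_force: [-0.5, 0.4, 0.3]
grip_width: 22.0
finger_force: 0.0
time: 30.58
tool_pos: [514.9, 46.4, 224.1]
tcp_rot: [3.137, 0.01, 2.701]
contact_force: [0.2, 0.2, -0.3]
grip_width: 21.7
finger_force: 0.0
[-368.3   41.1] [-94.4 165.7] 34226.0
top [-27.4 -40.9] [73.3 46.2]
top jar 33.5
top salt 6.6
top timer 5.1
top mug 4.5
scene jar 1.8
scene salt 2.4
scene timer 1.5
scene mug 34.5
```

The lid seated with a firm rim contact: the TCP height change of 161.6 mm matches the full swing of 159.8 mm. The fingers are clear. The salt, timer and jar are unchanged in the view that shows each one clear of the arm, and the mug in the top view.

```bash
python3 -c "
from plant import workorder
print(workorder.close_job())"
```

```text
the job is handed in; nothing more can be done
None
```

The job is handed in, with no verdict returned: the divider and second slab measured flat and centred in the box, the lid was lowered until it pressed on the rim, and the jar, mug, timer and salt showed no movement in the camera check.

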